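# Find the unlatched hatch of the filings box and tip it open

## Task

The wooden box on the jeweller's bench has four identical hatch panels in its top; three are bolted from inside, and one is unbolted and rocks when it is pressed near its front or back end. Press the panels with your fingertips to find the one that rocks, then push that panel round on its pivot until it stands open, close to upright, and leave it so. Pick nothing up, and leave the file, the brass puck, the jar and the ring mandrel where they are.

Things in the scene. Friction and masses are not known exactly. Their poses are not given: they have to be found in the camera images.
- place_1 (a point): the leftmost (+y) of the four panels in the row, the box seen with its front (-x) side towards you: the centre of the panel's top face when it lies flush, a fixed point of the box 90 mm above the bench; x along the panel towards the box's back edge, y along the row to the left, z up
- place_2 (a point): the second from the left of the four panels in the row, the box seen with its front (-x) side towards you: the centre of the panel's top face when it lies flush, a fixed point of the box 90 mm above the bench; x along the panel towards the box's back edge, y along the row to the left, z up
- place_3 (a point): the third from the left of the four panels in the row, the box seen with its front (-x) side towards you: the centre of the panel's top face when it lies flush, a fixed point of the box 90 mm above the bench; x along the panel towards the box's back edge, y along the row to the left, z up
- place_4 (a point): the rightmost (-y) of the four panels in the row, the box seen with its front (-x) side towards you: the centre of the panel's top face when it lies flush, a fixed point of the box 90 mm above the bench; x along the panel towards the box's back edge, y along the row to the left, z up
- loose_panel (a joint): tilt of the one unbolted panel, wherever in the row it is (rad): 0 flush, positive with its back (+x) end down and front end up, negative the other way; it turns to 1.4 either way, and either way will do. Balanced, with a stiff pivot: about 2 N pressed 45 mm from its middle turns it (5 N at 20 mm; none in the middle), and it stays at any tilt. The bolted panels are rigid
- box: wooden box fixed to the bench, 220 (x) by 550 (y) by 90 mm high, turned up to 0.25 rad; origin at the centre of its underside, -x is its front. Four panels in its top, all 106 (x) by 88 (y) by 10 mm, flush, 106 mm apart, in openings 110 by 94 mm; each pivots across its middle on a pin along y 5 mm below its top face. Below it is hollow to 8 mm above the bench: fingertips can follow a sinking end
- file: bystander: needle file, 180 mm long, 10 mm high, lying along the front margin of the box's top, about 35 mm in front of the panels; origin at the middle of its underside
- puck: bystander: brass puck, 36 mm across, 20 mm high, on the left end margin of the box's top; origin at the centre of its underside
- jar: bystander: amber glass jar, 56 mm across, 75 mm high, standing on the bench to the left of the box; origin at the centre of its underside
- mandrel: bystander: steel ring mandrel, a slim cone 130 mm high on a 64 mm foot, standing on the bench to the right of the box; origin at the centre of its underside

How it is judged (in metres and radians):
On the way:
1. the unbolted panel is rocked (more than 0.12 rad) under the fingers ((value of joint loose_panel above 0.12 rad or value of joint loose_panel below -0.12 rad) and contact force between the fingers and loose_panel above 0.3 N), for 0.05 s.
At the end, for the whole second after the job is handed in: the unbolted panel stands tilted at least 1.1 rad (63 degrees) from flush, either way, at rest; the four bystanders are within 30 mm of where they stood ((value of joint loose_panel above 1.1 rad or value of joint loose_panel below -1.1 rad) and velocity of joint loose_panel between -0.05 and 0.05 rad/s and distance of each of file, puck, jar, mandrel from where it was at the start of the episode below 0.03 m); the robot touches nothing.
It fails at once if the file is moved away (more than 30 mm) (distance of file from where it was at the start of the episode above 0.03 m).
It fails at once if the brass puck is moved away (more than 30 mm) (distance of puck from where it was at the start of the episode above 0.03 m).
It fails at once if the jar is moved away (more than 30 mm) (distance of jar from where it was at the start of the episode above 0.03 m).
It fails at once if the ring mandrel is moved away (more than 30 mm) (distance of mandrel from where it was at the start of the episode above 0.03 m).
It fails at once if the file, puck, jar or mandrel is lifted (more than 15 mm), or one of the last three is tipped over (more than 0.5 rad) (height (world z) of any of file, puck above 0.105 m or height (world z) of any of jar, mandrel above 0.015 m or angle between any of puck, jar, mandrel's own z axis and vertical above 0.5 rad).
It also fails if it takes over 54 s, if anything falls off the work surface, if the arm or the gripper's body presses on something with over 40 N, if the wrist force passes 120 N, or if a joint passes its speed limit or range.

## Robot

A 7-joint arm with a two-finger parallel gripper is mounted at the origin on the work surface. World frame = base frame: x ahead of the robot, y to its left, z up, the work surface at z = 0. Lengths are in mm, angles in rad, forces in N, time in s.
With the tool pointing down it reaches from about 425 to 800 mm from the base axis. Payload 8.3 kg.
Tool frame: the origin (TCP) lies on the centre line of the jaws, within the pads' length; the fingertips stand 17 mm ahead of it and the grasp point (between the pads) lies 2 mm behind it; z points along the fingers, y is the line along which they close (so a half turn about z gives the same grasp; the last joint's range is limited). The gripper opens to 85 mm and grips with 20 to 120 N. Pads are 22 mm wide; open, the fingers measure 114 mm over their backs; the gripper's body (76 mm by 85 mm) begins 54 mm behind the grasp point. The pads swing forward as they close: fully open they stand 13 mm farther back than shut.
Start: joints at [1.052, 0.383, 0.016, 1.37, -0.006, 1.388, -0.046], TCP at [275.145, -561.159, 248.279] pointing down, gripper open.
Joint ranges: [-2.95, 2.95], [-0.25, 2.06], [-1.52, 1.56], [0.18, 2.33], [-1.44, 4.58], [0.02, 2.06], [-3.01, 3.01]. Speed limits (rad/s): [2.39, 2.39, 3.01, 3.01, 3.14, 3.14, 3.14].

## Interface

Orientations are given as [roll, pitch, yaw] about the fixed x, y, z axes, in that order (R = Rz(yaw) Ry(pitch) Rx(roll)).
In Python, from bench import sensors, capture, camera_model, ctrl, boxes_of, outline_of gives the robot as it stands.
- The arm moves only by the tool apply_moves, never from a script. Its argument "rows" is a list of rows, each a list of 4 numbers: the shift along the tool's x, y, z in m, then the turn about the tool's z in rad. A call has 1 to 8 rows; each row is the pose to reach, as a shift and turn from the pose commanded when the call began, along the tool's axes at that moment; what a row does not reach only later rows make up. A row lasts 1/10 s, in which the tool goes at most 50 mm and 8.59 degrees, less where a joint would pass 70% of its speed; a pose out of reach is approached as far as the arm can. A call with a gripper value outside its range is refused whole. "jaw" is the finger opening in m, from 0 to 0.0854, set as the call begins (left out, the last holds). The fingers move at their own pace and stop on an object; "squeeze" is the grip in N (left out, the last holds). Time passes only in rows, so rows that repeat a pose let the fingers close. It gives the time, the measured TCP pose, the force, the opening and the grip force at its end, in the units of the state.
- sensors.sense(): the state, without advancing time (a new reading comes with each control period).
- capture(name): name is "side" or "top" or "wrist"; returns the picture (480x640x3 uint8, red, green, blue); there is no depth.
- camera_model(name): a dict with "fx", "fy", "cx", "cy" (pixels), "pose" (4x4, takes a point from camera to world coordinates). Camera axes: x right, y up, looking along -z (the intrinsics and any distortion apply to the point x, -y, -z); pixel columns grow to the right and rows downward; lengths in mm; the calibration is good to about 2 mm. A picture is of the moment at which its call begins: read the wrist's pose just before it. camera_model takes no time and is no camera call; for the wrist camera it gives the pose at the moment of the call.
- ctrl.sign_off(): hands the job in; it is judged then, once.
Trained networks look in the newest picture that a camera, given by its name, has taken for a name from the list of things; names that differ only in an ending like _2 or _b are one class to them, and where a whole thing is asked for, a point or a joint stands for the part that bears it (a point fixed in the world has none). Each returns a list of dicts, best first, with "confidence" (0 to 1); they miss things now and then, are a little off and sometimes report something else, mostly with a low value. They report only what shows in the picture. A call takes as long as a camera call.
- boxes_of(camera, label): "rect" ([centre column, centre row, width, height] in pixels, round what is visible of it).
- outline_of(camera, label): "pixels" (480x640 bool, what is visible of it) and "rect" ([centre column, centre row, width, height] in pixels, round what is visible of it).
The state is a dict: "clock": time; "qpos": joint angles; "joint_velocities": joint speeds; "joint_torque": joint torques, N m; "eef_pos": TCP position; "tool_rot": TCP orientation; "contact_force": force on the tool from outside, world axes, zero at the start; "ft_torque": the same for the moment, N m; "grip_width": finger opening in mm; "finger_force": force on a finger pad.
Only numpy, scipy, OpenCV 4.12 (cv2) and the standard library are available. Lean on these libraries where they do the work, as an engineer would, in place of code of your own. Each camera call takes 0.05 s, during which the arm holds its last target. There are 200 camera calls.

## Working session

There is one attempt and no reset: what is moved stays moved. The work goes in short steps, Python scripts to look and compute and a tool call to move; the robot and the scene stay as the last step left them, time stands still between calls to the robot, and variables do not carry over. Pictures are saved under pics/ and viewed, at most 10 in all, crops included, and the job is handed in when it is done.

Besides the shell and the picture viewer there is one more tool, called after "Emit:" as a command line: name --pt "numbers of a row" for each row, then --argument value for the rest. apply_moves: Moves the arm, as the interface text tells. Its arguments: {"type":"object","properties":{"rows":{"type":"array","items":{"type":"array","items":{"type":"number"}}},"jaw":{"type":"number"},"squeeze":{"type":"number"}},"required":["rows"]}

```bash
mkdir -p pics; python3 - <<'E'
from bench import sensors,capture,camera_model,boxes_of
import cv2,numpy as np
s=sensors.sense();print({k:np.round(s[k],3) for k in('clock','eef_pos','tool_rot','contact_force','grip_width')})
for c in('top','side'):
    cv2.imwrite(f'pics/{c}0.png',capture(c)[:,:,::-1])
    m=camera_model(c);print(c,{k:np.round(v,3).tolist() for k,v in m.items()})
for l in('box','place_1','file','puck','jar','mandrel'):
    print(l,[(round(b['confidence'],2),np.round(b['rect']).tolist()) for b in boxes_of('top',l)][:5])
E
```

```text
{'clock': np.float64(0.0), 'eef_pos': array([ 274.936, -560.744,  247.27 ]), 'tool_rot': array([-3.14 ,  0.   ,  0.456]), 'contact_force': array([ 0.196, -0.424,  0.199]), 'grip_width': np.float64(85.707)}
top {'fx': 445.243, 'fy': 445.243, 'cx': 315.84, 'cy': 242.081, 'pose': [[-0.029, 0.996, -0.087, 394.261], [-0.999, -0.031, -0.018, -18.92], [-0.02, 0.087, 0.996, 1177.026], [0.0, 0.0, 0.0, 1.0]]}
side {'fx': 444.595, 'fy': 444.595, 'cx': 318.252, 'cy': 240.406, 'pose': [[-0.951, 0.217, -0.221, 209.135], [-0.31, -0.668, 0.676, 822.781], [-0.001, 0.711, 0.703, 920.94], [0.0, 0.0, 0.0, 1.0]]}
box [(0.91, [334.0, 216.0, 242.0, 144.0])]
place_1 [(0.81, [334.0, 215.0, 239.0, 141.0])]
file [(0.82, [330.0, 251.0, 75.0, 20.0]), (0.43, [335.0, 214.0, 234.0, 147.0])]
puck [(0.46, [233.0, 220.0, 14.0, 14.0])]
jar [(0.58, [170.0, 298.0, 31.0, 21.0]), (0.18, [335.0, 216.0, 239.0, 142.0])]
mandrel [(0.92, [483.0, 278.0, 25.0, 23.0])]
```

View pics/top0.png

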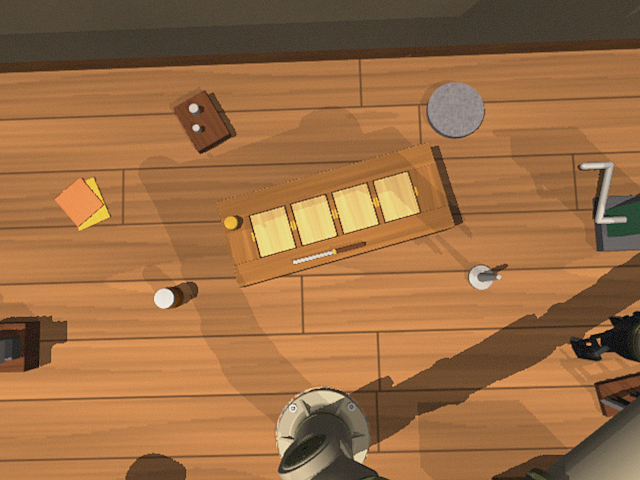

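View pics/side0.png

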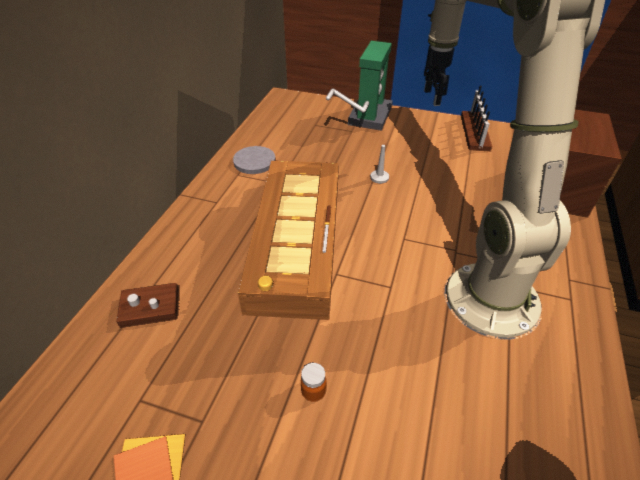

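The top view shows the four panels centred near (272,231), (314,220), (356,207) and (396,197), with the file in front at (330,251), the puck at (233,222), the jar at (170,298) and the mandrel at (483,278). Next I'll turn the pixels into positions.

```bash
cat > h.py <<'E'
import numpy as np,cv2
from bench import *
def ray(m,px,z):
    p=np.atleast_2d(px).astype(float);d=np.c_[(p[:,0]-m['cx'])/m['fx'],-(p[:,1]-m['cy'])/m['fy'],-np.ones(len(p))]
    T=np.array(m['pose']);w=d@T[:3,:3].T;o=T[:3,3]
    return (o+w*((z-o[2])/w[:,2])[:,None])[:,:2]
E
python3 - <<'E'
from h import *
im=cv2.imread('pics/top0.png');hsv=cv2.cvtColor(im,cv2.COLOR_BGR2HSV).astype(int)
m=camera_model('top')
print(hsv[231,272],hsv[207,356],hsv[190,300])
msk=((hsv[...,0]>20)&(hsv[...,0]<35)&(hsv[...,2]>190)&(hsv[...,1]<200)).astype(np.uint8);msk[:160]=0;msk[262:]=0;msk[:,:240]=0;msk[:,430:]=0
msk=cv2.morphologyEx(msk,cv2.MORPH_OPEN,np.ones((5,5)))
n,l,st,c=cv2.connectedComponentsWithStats(msk);print(st,c)
cs=[]
for i in range(1,n):
    if st[i,4]<400: continue
    r=cv2.minAreaRect(np.argwhere(l==i)[:,::-1].astype(np.float32));
    w=ray(m,cv2.boxPoints(r),90);cs.append(w.mean(0));print(r,w.mean(0).round(1),w.round(0).tolist())
print(ray(m,[[272,231],[314,220],[356,207],[396,197]],90).round(1))
print('file',ray(m,[[294,263],[366,243]],100).round(), 'box corners',ray(m,[[240,287],[461,223],[436,146],[217,203]],90).round(),'puck',ray(m,[233,221],105))
E
```

```text
[ 22 119 236] [ 22 121 236] [ 15 167 159]
[[     0      0    640    480 303287]
 [   380    191     24     29    493]
 [   336    192     41     40   1140]
 [   295    202     40     42   1150]
 [   405    208      7      7     44]
 [   254    216     40     40   1086]] [[319.41715932 239.73985697]
 [390.85801217 205.19472617]
 [355.64736842 211.3745614 ]
 [314.66869565 223.15565217]
 [407.95454545 211.06818182]
 [273.82872928 236.0718232 ]]
((391.6512756347656, 204.0143280029297), (29.85319709777832, 20.090242385864258), 73.61045837402344) [ 577.7 -188.7] [[607.0, -156.0], [620.0, -204.0], [548.0, -221.0], [536.0, -174.0]]
((355.7924499511719, 210.27357482910156), (37.499427795410156, 34.0654182434082), 74.05460357666016) [ 565.1 -100.1] [[600.0, -48.0], [621.0, -130.0], [530.0, -152.0], [510.0, -71.0]]
((314.5754699707031, 222.76414489746094), (35.851104736328125, 33.92805480957031), 74.05460357666016) [537.4   2.3] [[570.0, 54.0], [591.0, -27.0], [505.0, -49.0], [484.0, 32.0]]
((273.3982849121094, 235.33383178710938), (33.93724822998047, 34.20488739013672), 74.47589111328125) [509.5 104.4] [[540.0, 156.0], [560.0, 74.0], [479.0, 53.0], [459.0, 135.0]]
[[ 520.2  107.6]
 [ 544.1    3.5]
 [ 573.1 -100.9]
 [ 594.7 -200.2]]
file [[ 439.   55.]
 [ 483. -121.]] box corners [[ 385.  189.]
 [ 525. -355.]
 [ 720. -305.]
 [ 594.  243.]] puck [[545.96977165 200.56113123]]
```

Emit:
apply_moves --pt "0.04 -0.015 0 0.03" --pt "0.08 -0.03 0 0.06" --pt "0.12 -0.045 0 0.1" --pt "0.16 -0.06 0 0.14" --pt "0.2 -0.072 0 0.18" --pt "0.24 -0.086 0 0.216" --pt "0.24 -0.086 0 0.216" --pt "0.24 -0.086 0 0.216" --jaw 0

```text
clock: 1.2
eef_pos: [453.8, -377.1, 248.3]
tool_rot: [-3.141, -0.0, 0.243]
contact_force: [0.1, -0.3, -0.3]
grip_width: 0.4
finger_force: 0.0
```

Emit:
apply_moves --pt "0.037 -0.023 0 0" --pt "0.075 -0.046 0 0" --pt "0.11 -0.069 0 0" --pt "0.15 -0.092 0.03 0" --pt "0.185 -0.115 0.06 0" --pt "0.22 -0.137 0.09 0" --pt "0.22 -0.137 0.098 0" --pt "0.22 -0.137 0.098 0"

```text
clock: 2.0
eef_pos: [632.8, -192.3, 147.2]
tool_rot: [-3.139, 0.005, 0.241]
contact_force: [-0.6, -0.6, -1.0]
grip_width: 0.1
finger_force: 0.0
```

```bash
python3 - <<'E'
from h import *
m=camera_model('wrist');im=capture('wrist')
cv2.imwrite('pics/w1.png',im[:,:,::-1]);print({k:np.round(v,3).tolist() for k,v in m.items()})
E
```

```text
{'fx': 387.882, 'fy': 387.882, 'cx': 321.819, 'cy': 235.824, 'pose': [[0.239, 0.917, 0.32, 713.156], [-0.971, 0.227, 0.075, -172.597], [-0.004, -0.329, 0.944, 272.262], [0.0, 0.0, 0.0, 1.0]]}
```

View pics/w1.png

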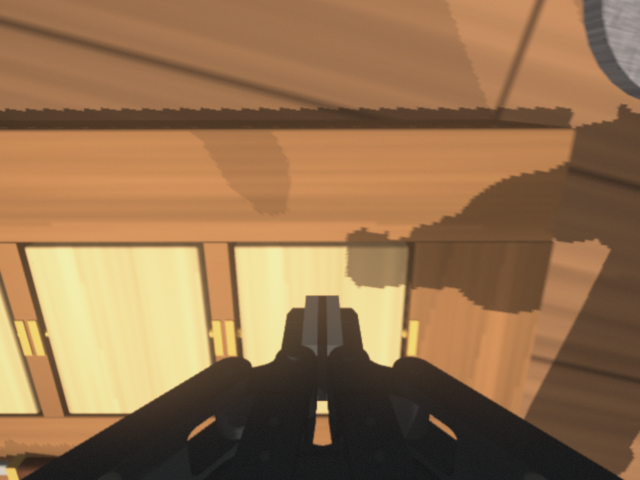

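The wrist view shows the shut fingers above panel 4. Its back edge is at row 247, cols 236–407, and its pivot marks are near row 337. I'll refine the panel centres from this.

```bash
python3 - <<'E'
from h import *
m=camera_model('wrist')
w=ray(m,[[236,247],[407,247],[25,247],[200,247],[220,338],[413,338],[30,338],[65,413],[215,413]],90);print(w.round(1))
a=.24;R=np.array([[np.cos(a),-np.sin(a)],[np.sin(a),np.cos(a)]])
s=sensors.sense();t=s['eef_pos'][:2]
print('box-frame offset from tcp',((w-t)@R).round(1)); print(np.arctan2(*(w[1]-w[2])[::-1])+np.pi/2)
E
```

```text
[[ 634.7 -148.7]
 [ 655.3 -233.2]
 [ 609.2  -44.3]
 [ 630.3 -130.9]
 [ 579.3 -149.1]
 [ 604.6 -252.9]
 [ 554.2  -46.7]
 [ 505.4  -66.9]
 [ 526.7 -154.2]]
box-frame offset from tcp [[ 12.7  44.1]
 [ 12.6 -42.8]
 [ 12.8 151.6]
 [ 12.7  62.5]
 [-41.2  57. ]
 [-41.2 -49.9]
 [-41.2 162.4]
 [-93.4 154.3]
 [-93.4  64.5]]
0.23933739528890574
```

Emit:
apply_moves --pt "0 0 0.02 0" --pt "0 0 0.03 0" --pt "0 0 0.035 0" --pt "0 0 0.038 0" --pt "0 0 0.041 0" --pt "0 0 0.044 0" --pt "0 0 0.044 0"

```text
clock: 2.75
eef_pos: [634.2, -193.1, 106.6]
tool_rot: [3.141, -0.001, 0.24]
contact_force: [-0.8, 0.3, 0.6]
grip_width: -0.3
finger_force: 0.0
```

Emit:
apply_moves --pt "0 0 0.002 0" --pt "0 0 0.004 0" --pt "0 0 0.006 0" --pt "0 0 0.006 0"

```text
clock: 3.15
eef_pos: [634.4, -193.0, 100.4]
tool_rot: [3.141, -0.001, 0.24]
contact_force: [1.7, -1.0, 1.3]
grip_width: -0.0
finger_force: 1.0
```

Emit:
apply_moves --pt "0 0 0.002 0" --pt "0 0 0.004 0" --pt "0 0 0.006 0" --pt "0 0 0.006 0"

```text
clock: 3.55
eef_pos: [633.5, -193.2, 93.7]
tool_rot: [-3.141, 0.001, 0.24]
contact_force: [-0.0, -1.0, 1.2]
grip_width: -0.1
finger_force: 0.5
```

```bash
python3 - <<'E'
from h import *
im=capture('wrist');cv2.imwrite('pics/w2.png',im[:,:,::-1])
E
```

```text
(no output)
```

View pics/w2.png

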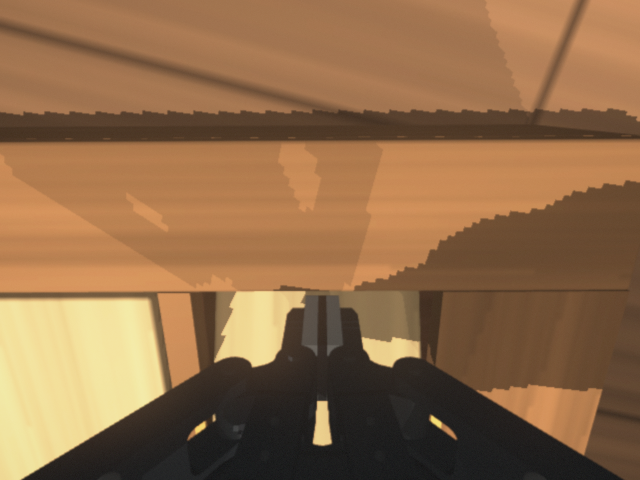

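Panel 4's back end has sunk: the opening's side walls now show at cols ~205 and ~430. So panel 4 is the loose one, and I'll push it further round.

Emit:
apply_moves --pt "-0.003 0 0.004 0" --pt "-0.005 0 0.009 0" --pt "-0.005 0 0.014 0" --pt "-0.006 0 0.019 0" --pt "-0.006 0 0.024 0" --pt "-0.008 0 0.028 0" --pt "-0.009 0 0.031 0" --pt "-0.009 0 0.031 0"

```text
clock: 4.4
eef_pos: [624.5, -195.1, 62.4]
tool_rot: [-3.141, 0.001, 0.24]
contact_force: [1.3, 0.4, -0.4]
grip_width: 0.0
finger_force: 0.2
```

Emit:
apply_moves --pt "-0.002 0 0 0" --pt "-0.004 0 0 0" --pt "-0.006 0 0 0" --pt "-0.006 0 0 0"

```text
clock: 4.8
eef_pos: [619.1, -196.4, 63.3]
tool_rot: [-3.141, 0.0, 0.24]
contact_force: [1.1, 1.4, -1.2]
grip_width: -0.1
finger_force: 0.9
```

```bash
python3 - <<'E'
from h import *
im=capture('wrist');s=capture('side')
cv2.imwrite('pics/w3.png',np.hstack([cv2.resize(im,(400,300)),cv2.resize(s[140:290,220:420],(400,300))])[:,:,::-1])
E
```

```text
(no output)
```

View pics/w3.png

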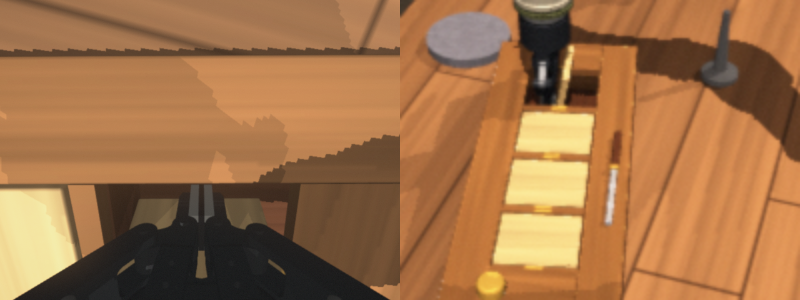

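Side view: panel 4 stands steeply, seen nearly edge-on beside the fingers at about (567,75), and the bystanders are untouched. A little more push for margin.

Emit:
apply_moves --pt "-0.002 0 0 0" --pt "-0.004 0 0 0" --pt "-0.004 0 0 0"

```text
clock: 5.2
eef_pos: [617.7, -196.6, 63.8]
tool_rot: [3.141, -0.005, 0.241]
contact_force: [11.0, 1.0, -6.5]
grip_width: 0.3
finger_force: 4.9
```

Force has risen, so the panel is probably at its stop. Backing off and lifting out.

Emit:
apply_moves --pt "0.005 0 0 0" --pt "0.012 0 0 0" --pt "0.014 0 -0.01 0" --pt "0.014 0 -0.04 0" --pt "0.016 0 -0.08 0" --pt "0.03 0 -0.12 0" --pt "0.05 0 -0.16 0" --pt "0.05 0 -0.16 0"

```text
clock: 6.0
eef_pos: [668.1, -184.7, 231.5]
tool_rot: [3.137, -0.011, 0.241]
contact_force: [1.1, -0.2, 0.9]
grip_width: 0.3
finger_force: 0.0
```

```bash
python3 - <<'E'
from h import *
im=capture('wrist');s=capture('side')
cv2.imwrite('pics/w4.png',np.hstack([cv2.resize(im,(400,300)),cv2.resize(s[140:290,220:420],(400,300))])[:,:,::-1])
E
```

```text
(no output)
```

View pics/w4.png

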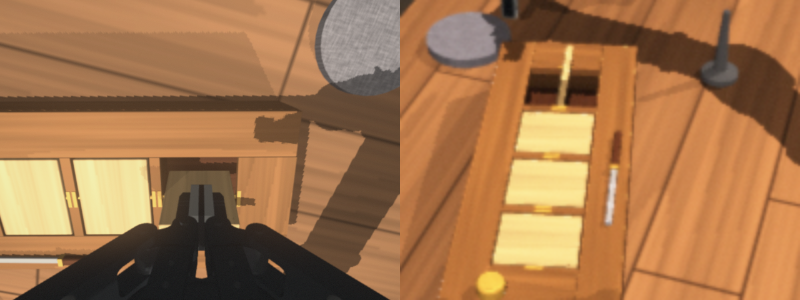

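Both views show the panel standing nearly upright in its opening, edge-on at about (566,75). The file, puck and mandrel haven't moved and the gripper is clear. I'll let it settle and hand in.

Emit:
apply_moves --pt "0 0 0 0" --pt "0 0 0 0" --pt "0 0 0 0"

```text
clock: 6.4
eef_pos: [663.2, -185.9, 222.1]
tool_rot: [-3.141, 0.002, 0.239]
contact_force: [0.2, 0.0, 0.5]
grip_width: 0.1
finger_force: 0.0
```

```bash
python3 -c "
from bench import ctrl
print(ctrl.sign_off())"
```

```text
the job is handed in; nothing more can be done
None
```

The unbolted panel was the rightmost one (place_4); I pushed it round until it stood nearly upright, backed the gripper clear without disturbing the file, puck, jar or mandrel as far as the pictures show, and handed the job in at about 6.4 s (no verdict was returned).

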